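Fetch the check weight from its slide-lid case

TASK

Get the steel check weight for the portion scale out of the sloping slide-lid case: lift the lid over the lip at its low end, slide it out of its rails without forcing it and lay it flat on the bare table, fin up. Then set the weight gently upright on the small wooden board, wholly on it, and leave the other things on the table where they are.

Things in the scene. Friction and masses are not known exactly. Their poses are not given: they have to be found in the camera images.
- stand: fixed steel stand that carries the grey case; origin on the table under it, its x the level part of the case's x. The case slopes 30 degrees on it, low end towards the stand's -x, which points roughly to the robot's left
- case: open grey case 110 x 92 x 57 mm. Origin: centre of the ledge the lid lies on, 145 mm above the table; x uphill along the lid, y across, z square out of the lid (all offsets here are in this frame). Inside 88 x 68 mm, floor at z = -52. Walls 80 mm apart beside the lid; a wall closes the uphill end. The lid must not press on case, rails or lip with more than 50 N
- low_end (a point): point of the case, middle of the ledge's low end, at x = -52, z = 0. Just beyond it (x = -52 to -56) an aluminium lip stands across the lid's way, as the end of a guide clamped to the case. The guide's height differs each time and is not measured: lip top 4 to 8 mm above the ledge
- rail_mid (a point): point of the case, 52 mm uphill of low_end, at its origin, midway between the guide's two rails (x = -52 to 52, inner edges at y = -33 and 33, 3 mm thick). Their undersides are always 7 mm above the lip's top, so the 4 mm lid has 3 mm of height to pass: lifted square, it meets the rails 3 mm above the lip
- lid: white plate 100 x 76 x 4 mm, 50 to 100 g, 2 mm side play; origin: centre of its underside; axes as the case's while closed. Grip fin across it: 8 mm thick along x, 30 mm along y, from 4 to 26 mm above the underside, centred at x = -22 (nearer the low end). It may have slid down against the lip. Slid 103 mm to the case's -x it is clear of the rails
- check_weight: steel weight, 240 to 390 g: body 40 mm across, 26 mm high, with a neck and a round knob 18 mm across from 38 to 46 mm above the base. Origin: centre of the base; z along its axis, up. It stands in a loose recess 12 mm deep in the middle of the case's floor (base at z = -52 of the case), under the lid
- resting_board: small loose dark wooden board, 85 (own x) x 200 (own y) x 16 mm, flat on the table to the right; origin: centre of its underside
- rice_box_09: bystander: full rice box 133 x 183 x 62 mm, at the left; origin: centre of its underside
- label_roll: bystander: roll of labels lying flat, 77 mm across, 25 mm high, left of the case and behind; the table in front of it, between case and rice box, is bare. Origin: centre of its underside
- probe_thermometer: bystander: food thermometer with blue head, 179 mm long, behind the case; origin: centre of its underside
- pen_1: bystander: pen 135 mm long, in front of the case; origin: centre of the underside
Not all that is in view belongs to the job. Leave any purple look-alike of the lid alone.

How it is judged:
By the outcome, as a careful person would: the job done as asked, in the order asked, and still so for the second after the job is handed in, with the robot touching nothing.
It also fails if it takes over 72 s, if anything falls off the work surface, if the arm or the gripper's body presses on something with over 40 N, if the wrist force passes 120 N, or if a joint passes its speed limit or range.

ROBOT

A 6-joint arm with a two-finger parallel gripper is mounted at the origin on a cart in front of the work surface, level with it; the furniture and walls round the work are solid. World frame = base frame: x ahead of the robot, y to its left, z up, the work surface at z = 0. Lengths are in mm, angles in rad, forces in N, time in s.
With the tool pointing down it reaches from about 275 to 825 mm from the base axis. Payload 4.9 kg.
Tool frame: the origin (TCP) lies at the very end of the fingers, on their centre line; the grasp point (between the pads) lies 19 mm behind it; z points along the fingers, y is the line along which they close (so a half turn about z gives the same grasp; the last joint's range is limited). The gripper opens to 85 mm and grips with 20 to 120 N. Pads are 22 mm wide; open, the fingers measure 114 mm over their backs; the gripper's body (76 mm by 85 mm) begins 54 mm behind the grasp point. The pads swing forward as they close: fully open they stand 13 mm farther back than shut.
Start: joints at [-1.446, 0.326, -0.193, 1.052, 0, 1.437], TCP at [140.768, -531.698, 231.281] pointing down, gripper open.
Joint ranges: [-2.65, 2.65], [-0.97, 1.79], [-1.3, 1.35], [-1.93, 2.1], [-1.47, 1.37], [-3.14, 3.14]. Speed limits (rad/s): [2.57, 2.57, 3.14, 3.14, 3.14, 3.14].

INTERFACE

Orientations are given as [roll, pitch, yaw] about the fixed x, y, z axes, in that order (R = Rz(yaw) Ry(pitch) Rx(roll)).
In Python, from bench import bot, solve_ik, imaging gives the robot as it stands. Calls block until the motion is done:
- bot.move_ptp(position, orientation): joint-space move of the TCP to a pose.
- bot.movel(position, rot=None, max_speed=150, threshold=None): straight line of the TCP; rot=None keeps the orientation; max_speed is the mean speed in mm/s. With threshold (N) it stops when the force on the tool has changed by that much, and returns True; else False.
- bot.move_j(angles): joint-space move.
- bot.grip(opening, effort=None): opening from 0.0 (shut) to 1.0 (fully open); effort is the grip in N (None keeps the last); returns when the fingers have stopped.
- bot.dwell(seconds).
- solve_ik(position, orientation): joint angles nearest the present ones, or None.
- bot.get_state(): the state.
- imaging.capture(name): name is "side" or "top" or "wrist"; returns the picture (480x640x3 uint8, blue, green, red); there is no depth.
- imaging.camera_model(name): a dict with "K" (3x3 intrinsics, pixels), "position" and "rotation" of the camera in the world. Camera axes: x right, y up, looking along -z (the intrinsics and any distortion apply to the point x, -y, -z); pixel columns grow to the right and rows downward; lengths in mm; the calibration is good to about 2 mm. A picture is of the moment at which its call begins: read the wrist's pose just before it. camera_model takes no time and is no camera call; for the wrist camera it gives the pose at the moment of the call.
A pose or a line that the arm cannot do raises bot.IKError and nothing moves.
- bot.sign_off(): hands the job in; it is judged then, once.
The state is a dict: "t": time; "qpos": joint angles; "joint_velocities": joint speeds; "effort": joint torques, N m; "tcp_pos": TCP position; "orientation": TCP orientation; "contact_force": force on the tool from outside, world axes, zero at the start; "wrist_torque": the same for the moment, N m; "opening": opening from 0.0 (shut) to 1.0 (fully open); "gripper_force": force on a finger pad.
Only numpy, scipy, OpenCV 4.12 (cv2) and the standard library are available. Lean on these libraries where they do the work, as an engineer would, in place of code of your own. Each camera call takes 0.05 s, during which the arm holds its last target. There are 200 camera calls.

## Working session

There is one attempt and no reset: what is moved stays moved. The work goes in short steps, each a Python script; the robot and the scene stay as the last script left them, time stands still between calls to the robot, and variables do not carry over. Pictures are saved under pics/ and viewed, at most 13 in all, crops included, and the job is handed in when it is done.

```bash
ls; mkdir -p pics; python3 - <<'E'
from bench import bot, imaging
import cv2
for n in ("top","side"):
    cv2.imwrite(f"pics/{n}0.png",imaging.capture(n)); m=imaging.camera_model(n); print(n,m)
print(bot.get_state())
E
```

```text
pics
top {'K': array([[482.27240263,   0.        , 322.06937324],
       [  0.        , 482.27240263, 234.93626029],
       [  0.        ,   0.        ,   1.        ]]), 'position': array([ 359.18886335,   39.17181683, 1321.02744186]), 'rotation': array([ 0.16826236,  0.00906297, -1.5556586 ])}
side {'K': array([[452.33729978,   0.        , 307.5786018 ],
       [  0.        , 452.33729978, 239.25777176],
       [  0.        ,   0.        ,   1.        ]]), 'position': array([ 456.22003869, 1090.53803476,  550.28553763]), 'rotation': array([ 1.17541832, -0.01921559, -3.04889031])}
{'t': 0.1, 'qpos': array([-1.44618571e+00,  3.26866720e-01, -1.93462670e-01,  1.05200038e+00,
       -2.98098982e-05,  1.43660381e+00]), 'joint_velocities': array([ 3.94284071e-04, -5.15378522e-04,  2.21546635e-03,  3.86919595e-04,
        4.69689190e-05,  6.65165698e-04]), 'effort': array([-2.07803816e-03, -4.44241011e+01,  2.63036549e+01,  7.99414935e-03,
       -4.45523283e-04,  5.66496780e-06]), 'tcp_pos': array([ 140.70027886, -531.17082675,  230.58984596]), 'orientation': array([-3.14006901e+00, -1.75617118e-04,  2.58803017e-01]), 'contact_force': array([-0.19458073,  0.16622479,  0.69782902]), 'wrist_torque': array([ 0.01369083,  0.01856078, -0.03097137]), 'gripper_force': 0.0, 'opening': 1.0013752349134155}
```

View pics/top0.png

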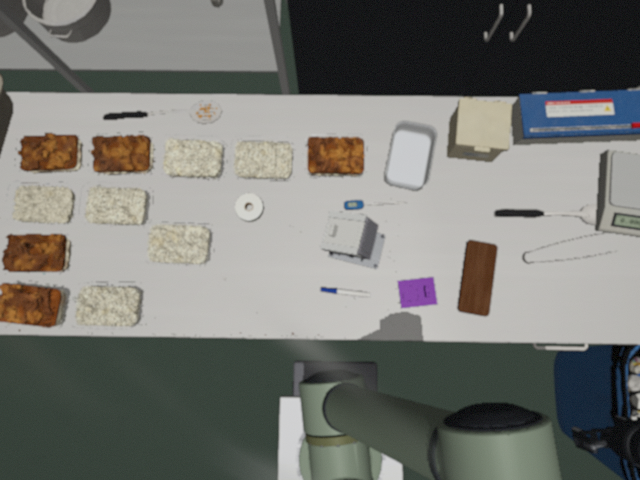

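View pics/side0.png

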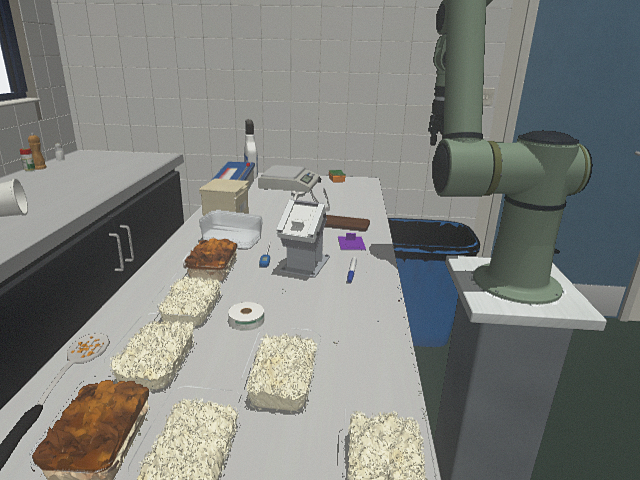

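Candidates for the lid: white plate on the grey case at top (348,235), the purple look-alike at (418,292), and the white tray at (409,155). I choose the case one at (348,235). The other landmarks are the board (478,278), roll (249,207), rice box (180,244), thermometer (355,204) and pen (345,292).

```bash
cat > h.py <<'E'
import numpy as np, cv2
from scipy.spatial.transform import Rotation as Ro
from bench import bot, solve_ik, imaging
def RR(rpy): return Ro.from_euler('xyz',rpy).as_matrix()
def rpy(R): return Ro.from_matrix(R).as_euler('xyz')
F=np.diag([1,-1,-1.])
def proj(m,P):
    c=(np.atleast_2d(P)-m['position'])@RR(m['rotation'])@F
    p=c@m['K'].T
    return p[:,:2]/p[:,2:]
def ray(m,px,z):
    d=RR(m['rotation'])@F@np.linalg.solve(m['K'],[px[0],px[1],1.]); o=np.array(m['position'])
    return o+d*(z-o[2])/d[2]
E
python3 - <<'E'
from h import *
m=imaging.camera_model('top')
for n,p,z in [('case',(348,235),145),('board',(478,278),16),('purple',(418,292),4),('roll',(249,207),25),('rice',(180,244),62),('therm',(355,204),10),('pen',(345,292),5),('baseplate c',(383,237),0),('tray',(409,155),30)]:
    print(n,ray(m,p,z).round())
w=imaging.camera_model('wrist'); s=bot.get_state()
Rt=RR(s['orientation']); print('cam in tool',Rt.T@(w['position']-s['tcp_pos']),(Rt.T@RR(w['rotation'])).round(3),w['K'])
for n,s_ in(('top',(300,190,100,90)),('side',(260,180,100,110))):
    x,y,a,b=s_; i=cv2.imread(f'pics/{n}0.png')[y:y+b,x:x+a]
    if n=='top': A=cv2.resize(i,(400,450),interpolation=cv2.INTER_CUBIC)
    else: B=cv2.resize(i,(400,450),interpolation=cv2.INTER_CUBIC)
cv2.imwrite('pics/c1.png',np.hstack([A,B]))
E
```

```text
case [559. -11. 145.]
board [ 469. -368.   16.]
purple [ 429. -208.    4.]
roll [655. 257.  25.]
rice [543. 429.  62.]
therm [670. -36.  10.]
pen [426. -10.   5.]
baseplate c [ 580. -115.    0.]
tray [ 808. -185.   30.]
cam in tool [  73.52596493   -0.51604256 -144.43708252] [[-0.     0.958  0.285]
 [ 1.     0.    -0.   ]
 [-0.     0.285 -0.958]] [[387.02453274   0.         316.60329788]
 [  0.         387.02453274 234.66418691]
 [  0.           0.           1.        ]]
```

View pics/c1.png

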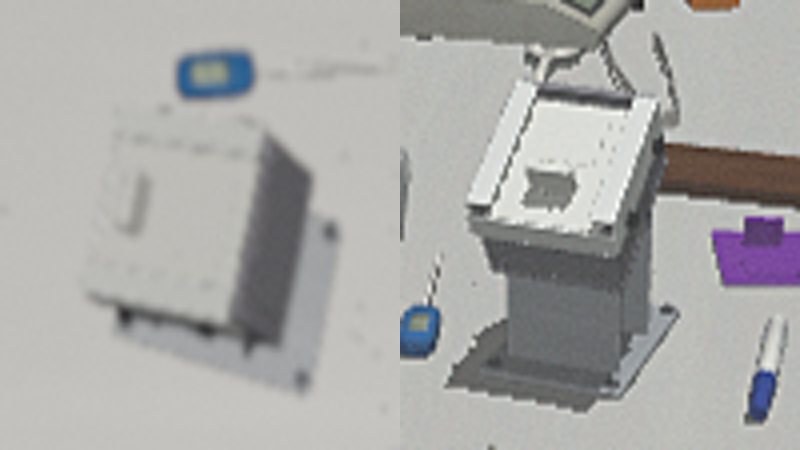

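Crop confirms: white lid with its fin, crop left (133,203) → top px (333,231), lies in the guide on the case. The purple copy is on the table. I'm moving the wrist camera square above the lid.

```bash
cat >> h.py <<'E'
def caseR(yaw): return RR([0,-np.pi/6,yaw])
def toolR(Rc,s=1): # y_t = s*x_c, z_t=-z_c
    y=s*Rc[:,0]; z=-Rc[:,2]; return np.column_stack([np.cross(y,z),y,z])
E
python3 - <<'E'
from h import *
m=imaging.camera_model('top'); yaw=-1.78; Rc=caseR(yaw)
fin=ray(m,(333,230.6),153); o=fin-Rc@[-22,0,22]; o[2]=145; print(fin,o)
ok=None
for s in (1,-1):
    R=toolR(Rc,s)
    for h in (80,12): 
        for dx in (0,-22,-130):
            q=solve_ik(o+Rc@[dx,0,h],rpy(R)); print(s,h,dx,None if q is None else np.round(q,2))
E
```

```text
[568.60938342  26.03637201 153.        ] [562.36803789  -3.36093911 145.        ]
1 80 0 [ 0.18  0.56  0.02  1.24 -0.48 -2.7 ]
1 80 -22 [ 0.21  0.59  0.04  1.25 -0.47 -2.67]
1 80 -130 [ 0.33  0.74  0.18  1.29 -0.44 -2.53]
1 12 0 [ 0.13  0.58 -0.11  1.07 -0.49 -2.76]
1 12 -22 [ 0.16  0.61 -0.09  1.08 -0.49 -2.72]
1 12 -130 [ 0.29  0.76  0.04  1.12 -0.45 -2.58]
-1 80 0 [ 0.18  0.56  0.02  1.24 -0.48  0.44]
-1 80 -22 [ 0.21  0.59  0.04  1.25 -0.47  0.47]
-1 80 -130 [ 0.33  0.74  0.18  1.29 -0.44  0.61]
-1 12 0 [ 0.13  0.58 -0.11  1.07 -0.49  0.39]
-1 12 -22 [ 0.16  0.61 -0.09  1.08 -0.49  0.42]
-1 12 -130 [ 0.29  0.76  0.04  1.12 -0.45  0.56]
```

```bash
python3 - <<'E'
from h import *
Rc=caseR(-1.78); o=np.array([562.4,-3.4,145])
bot.move_ptp(o+Rc@[0,0,90],rpy(toolR(Rc,-1))); bot.dwell(.3)
m=imaging.camera_model('wrist'); i=imaging.capture('wrist'); cv2.imwrite('pics/w1.png',i)
np.save('w1.npy',m,allow_pickle=True); s=bot.get_state(); print(s['t'],s['tcp_pos'],s['contact_force'])
E
```

```text
3.0167 [571.75491017  40.2446758  222.96694732] [-0.3181509   0.73160704 -0.09166341]
```

View pics/w1.png

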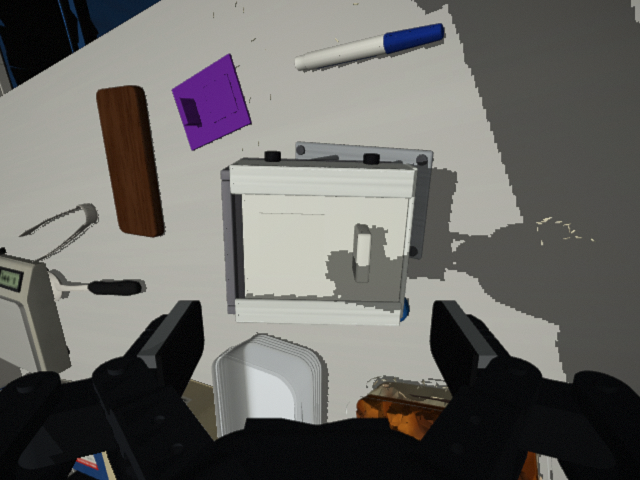

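Lid in the guide at px (240..408, 195..300), fin at (362,252), rails along its top and bottom; uphill is left, robot side up. A zoom for accurate edges.

```bash
python3 - <<'E'
import cv2
i=cv2.imread('pics/w1.png')[152:332,215:425]; cv2.imwrite('pics/w1c.png',cv2.resize(i,(700,600),interpolation=cv2.INTER_CUBIC))
E
```

```text
(no output)
```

View pics/w1c.png

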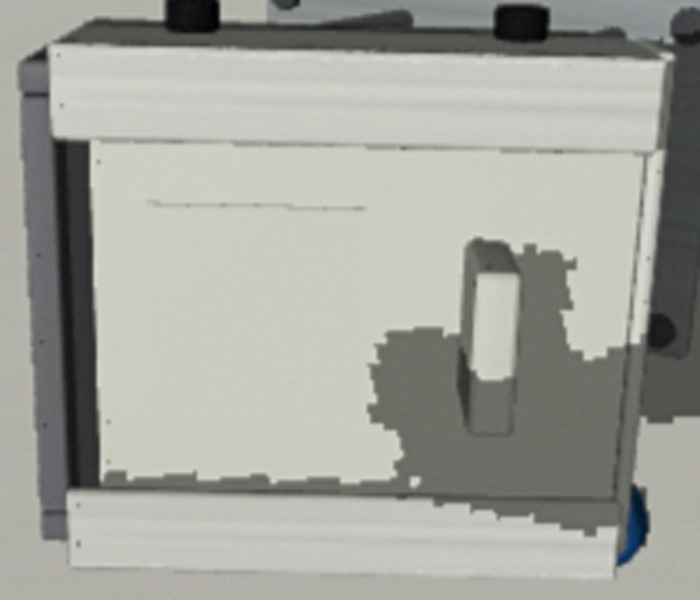

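```bash
cat > fit.py <<'E'
from h import *
from scipy.optimize import least_squares
m=np.load('w1.npy',allow_pickle=True).item()
C=lambda u,v:(215+u/(10/3),152+v/(10/3))
obs=[((52,-33,'r'),C(52,138)),((-52,-33,'r'),C(661,151)),((52,33,'r'),C(68,490)),((-52,33,'r'),C(618,500)),
 ((-18,-15,26),C(475,272)),((-26,-15,26),C(520,272)),((-26,15,26),C(513,435)),((-18,15,26),C(468,435)),
 ((50,-30,4),C(92,147)),((50,30,4),C(99,470)),((-50,-30,4),C(643,162)),((-50,30,4),C(618,478))]
U=np.array([b for _,b in obs])
def model(p):
    x,y,yaw,L,lx,dz=p; Rc=caseR(yaw); P=[]
    for (a,b,c),_ in obs:
        P.append((a,b,L+10) if c=='r' else (a+lx,b,c))
    return proj(m,np.array(P)@Rc.T+[x,y,145+dz])
def res(p):
    r=model(p)-U
    r[8:,1]*=.05   # edge points: only across the edge (along x)
    return np.r_[r.ravel(),p[5]/2]
s=least_squares(res,[562,-3,-1.78,6,-2,0]); print(s.x.round(3)); print((model(s.x)-U).round(1).tolist())
J=s.jac; print('sd',np.sqrt(np.diag(np.linalg.inv(J.T@J))).round(3)*.6)
E
python3 fit.py
```

```text
[ 5.65594e+02 -2.21600e+00 -1.80900e+00  4.01800e+00 -2.49300e+00
  3.61000e-01]
[[0.0, 0.5], [-1.1, 0.9], [-0.2, -0.7], [1.4, -0.1], [0.2, -0.5], [1.0, -0.2], [-0.3, 0.2], [-0.6, -0.1], [-0.7, -0.4], [0.4, -5.8], [0.7, -1.0], [-0.6, -4.9]]
sd [0.18   0.3324 0.003  0.6156 0.2232 0.477 ]
```

```bash
cat >> h.py <<'E'
O=np.array([565.6,-2.2,145.3]); YAW=-1.809; RC=caseR(YAW); RT=toolR(RC,-1)
def cp(x,y,z): return O+RC@[x,y,z]
def incase(): 
    s=bot.get_state(); return RC.T@(s['tcp_pos']-O), RC.T@s['contact_force'], round(s['t'],2)
E
python3 - <<'E'
from h import *
bot.grip(0.4,25)
bot.movel(cp(-23.6,0,45),rot=rpy(RT))
print(bot.movel(cp(-23.6,0,7.5),max_speed=40,threshold=8)); print(incase())
bot.grip(0.0,25); s=bot.get_state(); print(s['opening'],s['gripper_force']); print(incase())
i=imaging.capture('wrist'); cv2.imwrite('pics/w2.png',i[140:440,150:550])
E
```

```text
False
(array([-23.64780798,   0.18789201,   7.77242017]), array([0.12835234, 0.23211679, 0.31724187]), 5.14)
0.08790756313532143 26.609673500061035
(array([-23.71943273,   0.19634418,   7.8680069 ]), array([0.40105167, 0.50227006, 1.89874528]), 5.48)
```

View pics/w2.png

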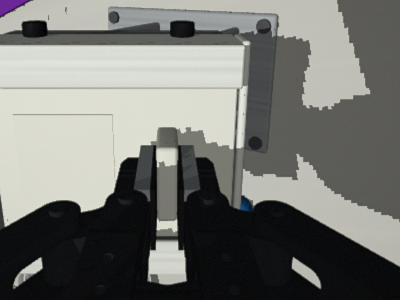

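The fin (crop ≈(167,172)) is held between both pads. Next: ease 0.8 mm uphill, then feel upward for the rails.

```bash
python3 - <<'E'
from h import *
bot.grip(0.0,40)
p,_,_=incase(); print(incase())
print(bot.movel(cp(p[0]+.8,p[1],p[2]+.8),max_speed=10,threshold=8)); print(incase())
print(bot.movel(cp(p[0]+.8,p[1],p[2]+3.5),max_speed=10,threshold=6)); print(incase())
print(bot.movel(cp(p[0]+.8,p[1],p[2]+13),max_speed=6,threshold=5)); print(incase())
bot.dwell(.1); print(incase())
E
```

```text
(array([-23.68949529,   0.22889094,   7.88298028]), array([-0.24090498,  0.75664418,  2.72387245]), 5.75)
False
(array([-22.83751748,  -0.03952533,   8.26213278]), array([ 0.13848536, -0.39541684, -0.85017715]), 6.04)
False
(array([-22.91147689,   0.27153639,  11.46378426]), array([-0.42823739,  0.33786514, -0.73345524]), 6.46)
True
(array([-23.17005352,  -0.27847641,  14.41936847]), array([-0.31227614,  0.01124755,  0.28637167]), 7.27)
(array([-23.26909968,  -0.6132424 ,  14.03472826]), array([-1.18399491,  0.08919323, -0.67207151]), 7.37)
```

```bash
python3 - <<'E'
from h import *
p,_,_=incase()
print(bot.movel(cp(-22.9,0.1,13),max_speed=6,threshold=8)); print(incase())
print(bot.movel(cp(-22.9,0.1,19),max_speed=5,threshold=7)); print(incase())
E
```

```text
False
(array([-22.90779117,   0.02529541,  12.81008646]), array([-1.21585909,  0.0983803 , -0.47890776]), 7.72)
True
(array([-23.17790391,  -0.4184816 ,  14.38965761]), array([ 0.02153125, -0.92415723, -0.41076253]), 8.37)
```

Repeatable rail contact at 14.4, which makes the lip about 4 mm, as in the picture. I'll slide at 13.1, mid-gap.

```bash
python3 - <<'E'
from h import *
bot.movel(cp(-22.9,0.1,13.2),max_speed=10); bot.dwell(.15); print(incase())
for x in (-45,-75,-105,-142):
    r=bot.movel(cp(x,0.1,13.2),max_speed=35,threshold=8); print(r,incase())
    if r: break
E
```

```text
(array([-2.29241670e+01,  9.15666189e-03,  1.30611139e+01]), array([-0.08511459, -0.49459444, -0.81746855]), 8.78)
False (array([-45.0102653 ,   0.1293674 ,  13.19992515]), array([-0.2054835 ,  0.06212324, -1.29178418]), 9.57)
False (array([-74.87788461,   0.16017045,  13.24164412]), array([-0.41290615, -0.72107465, -0.0781596 ]), 10.57)
False (array([-104.87063571,    0.14200026,   13.22951641]), array([-0.08346701, -0.4277353 , -0.82889495]), 11.58)
False (array([-141.80744244,    0.19437679,   13.27226016]), array([-0.92372504,  0.6948066 , -0.30555408]), 12.79)
```

```bash
python3 - <<'E'
from h import *
D=toolR(RR([0,0,YAW]),-1); np.save('D.npy',D); P=np.array([500,225,0.])
bot.movel(cp(-150,0,50)); 
bot.move_ptp(P+[0,0,90],rpy(D))
bot.movel(P+[0,0,18],max_speed=120)
print(bot.movel(P+[0,0,2],max_speed=10,threshold=4)); s=bot.get_state(); print(s['t'],s['tcp_pos'],s['contact_force'])
i=imaging.capture('wrist'); cv2.imwrite('pics/w3.png',cv2.resize(i,(480,360)))
E
```

```text
True
15.5417 [499.93755207 224.98392261   8.33804479] [-0.50655167  0.2849885   4.90243503]
```

View pics/w3.png

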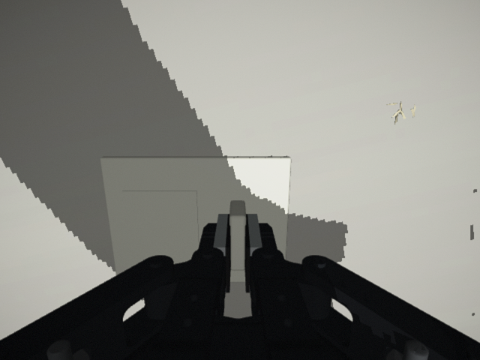

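Lid flat on the table, fin up (px 238,240). Release and look into the case.

```bash
python3 - <<'E'
from h import *
bot.grip(0.35); s=bot.get_state(); p=np.array([500,225,0.])
bot.movel(p+[0,0,60],max_speed=80)
bot.movel(p+[0,0,200],max_speed=250)
bot.move_ptp(cp(-8,0,75),rpy(RT)); bot.grip(1.0); bot.dwell(.2)
m=imaging.camera_model('wrist'); i=imaging.capture('wrist'); np.save('w4.npy',m,allow_pickle=True); cv2.imwrite('pics/w4.png',i)
c=cv2.resize(i[130:330,200:460],(780,600),interpolation=cv2.INTER_CUBIC)
c=(255*(c/255.)**.6).astype('uint8'); cv2.imwrite('pics/w4c.png',c)
print(proj(m,[cp(0,0,-6),cp(-5,0,-6),cp(0,0,-52)]),incase())
# board from top
t=cv2.imread('pics/top0.png'); b=t[235:322,450:505].astype(int)
k=((b.sum(2)<260)&(b[...,2]>b[...,0]+15)).astype('uint8'); pts=cv2.findNonZero(k); r=cv2.minAreaRect(pts); print(r)
mt=imaging.camera_model('top'); cor=[ray(mt,q+[450,235],16)[:2] for q in cv2.boxPoints(r)]; print(np.round(cor),np.mean(cor,0), [np.linalg.norm(cor[i]-cor[i-1]) for i in range(4)])
E
```

```text
[[303.87829918 242.33280953]
 [312.04879114 242.32835179]
 [305.86051515 222.97724729]] (array([-7.99435865e+00, -5.32945631e-03,  7.49442687e+01]), array([-0.12016364, -0.08694366, -1.04910357]), 19.07)
((27.024017333984375, 42.56986618041992), (30.595901489257812, 71.69881439208984), 7.594643592834473)
[[ 380. -309.]
 [ 572. -341.]
 [ 562. -423.]
 [ 370. -389.]] [ 470.9436925  -365.37307537] [np.float64(80.71937358835994), np.float64(194.960167517533), np.float64(82.694939902067), np.float64(194.6767067309505)]
```

View pics/w4c.png

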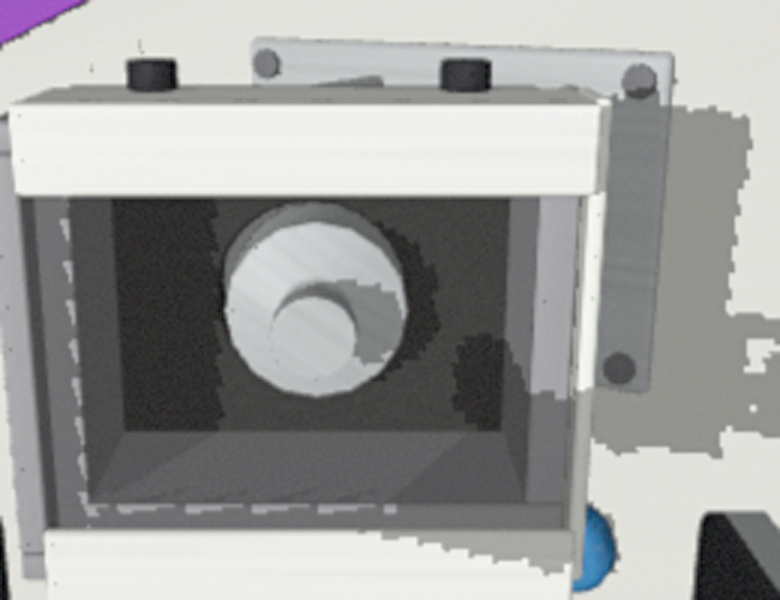

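Open case: knob top at crop (314,338) → px (304.7,242.7). That matches the prediction for a centred weight within 1 mm. The board's size checks out too (195 x 82, centre (471,-365)).

```bash
python3 - <<'E'
from h import *
bot.grip(0.42,70)
bot.movel(cp(-.5,.2,30),max_speed=120)
print(bot.movel(cp(-.5,.2,-22.5),max_speed=50,threshold=8),incase())
bot.grip(0.0,70); s=bot.get_state(); print(s['opening']*85,s['gripper_force'],incase())
print(bot.movel(cp(-.5,.2,-6),max_speed=25,threshold=15),incase())
s=bot.get_state(); print(s['opening']*85,s['gripper_force'])
E
```

```text
False (array([ -0.52115686,   0.44973564, -22.15021258]), array([-0.25678011,  0.48906121, -0.20305577]), 21.34)
14.732205823302523 68.29272389528342 (array([ -0.3346898 ,   0.46915262, -21.91360803]), array([ 0.81694992, -0.80584247,  5.12303405]), 21.67)
False (array([-0.68626612,  0.09323776, -6.03862285]), array([-1.68617395,  0.42774327, -2.54386041]), 22.48)
14.884289117440733 68.38562569348142
```

```bash
python3 - <<'E'
from h import *
print(bot.movel(cp(-.5,.2,75),max_speed=100,threshold=20),incase())
D=np.load('D.npy')
p=bot.get_state()['tcp_pos']; bot.movel(p+[0,0,40],rot=rpy(D),max_speed=60); bot.dwell(.2)
s=bot.get_state(); print(s['t'],s['tcp_pos'],s['contact_force'],s['opening'],s['gripper_force'],s['wrist_torque'])
a=imaging.capture('side'); b=imaging.capture('wrist')
m=imaging.camera_model('side'); u=proj(m,[s['tcp_pos']])[0].astype(int); print(u)
a=cv2.resize(a[u[1]-60:u[1]+40,u[0]-45:u[0]+45],(360,400),interpolation=cv2.INTER_CUBIC)
cv2.imwrite('pics/w5.png',np.hstack([a,b[80:480,100:540]]))
E
```

```text
False (array([-0.53778588, -0.18309474, 74.30691511]), array([-2.27888815, -0.04158804, -2.62217837]), 23.43)
24.4417 [574.0368406   35.26317368 248.54395321] [ 0.08987168 -0.31277685 -2.24386482] 0.16884314745620355 68.36901496862993 [-0.03777085 -0.01486895 -0.01784596]
[297 185]
```

View pics/w5.png

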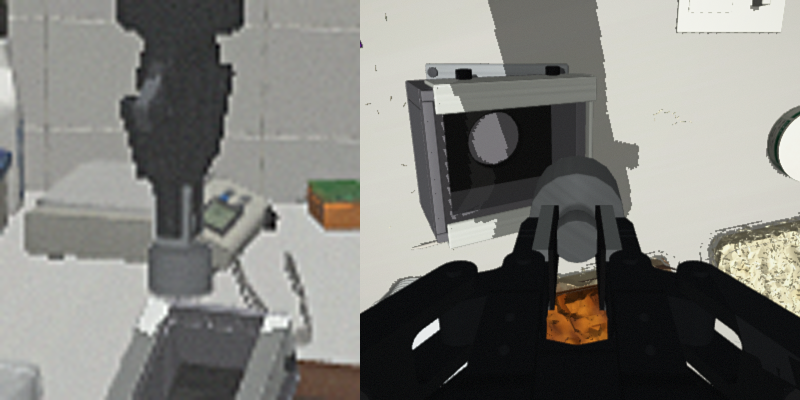

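Weight hangs upright in the pads (side crop (180,265)) and the case recess is empty. On to the board.

```bash
python3 - <<'E'
from h import *
D=np.load('D.npy'); P=np.array([471,-366,0.])
bot.move_ptp(P+[0,0,150],rpy(D)); bot.movel(P+[0,0,62],max_speed=100); bot.movel(P+[0,0,52],max_speed=25); bot.dwell(.2)
r=bot.movel(P+[0,0,38],max_speed=7,threshold=3); s=bot.get_state(); print(r,s['t'],s['tcp_pos'],s['contact_force'],s['wrist_torque'])
b=imaging.capture('wrist'); t=imaging.capture('top')
cv2.imwrite('pics/w6.png',np.hstack([cv2.resize(b,(480,360)),cv2.resize(t[210:330,420:526],(318,360),interpolation=cv2.INTER_CUBIC)]))
E
```

```text
True 28.8667 [ 470.92147435 -366.05445509   46.52132741] [ 0.35170068 -0.10932841  6.04077637] [-0.01791035  0.04219933 -0.01892283]
```

View pics/w6.png

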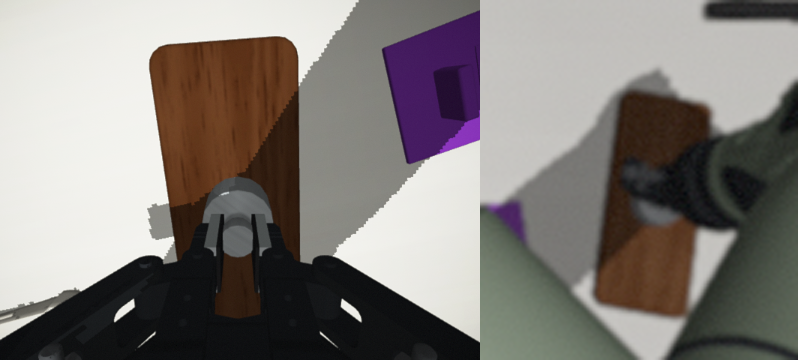

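The weight stands mid-board (px 238,215) and contact came at the expected height. Release and back off.

```bash
python3 - <<'E'
from h import *
P=np.array([471,-366,0.])
bot.grip(0.5); bot.dwell(.2); bot.movel(P+[0,0,130],max_speed=60)
bot.movel(P+[0,0,240],max_speed=150); bot.move_j([-1.446,0.326,-0.193,1.052,0,1.437]); bot.dwell(.5)
t=imaging.capture('top'); s=imaging.capture('side'); st=bot.get_state(); print(st['t'],st['contact_force'])
cv2.imwrite('pics/w7.png',np.hstack([cv2.resize(t[150:330,140:520],(480,227)),cv2.resize(s[150:310,200:400],(284,227))]))
E
```

```text
34.3167 [ 0.24358604  0.15731022 -0.00232344]
```

View pics/w7.png

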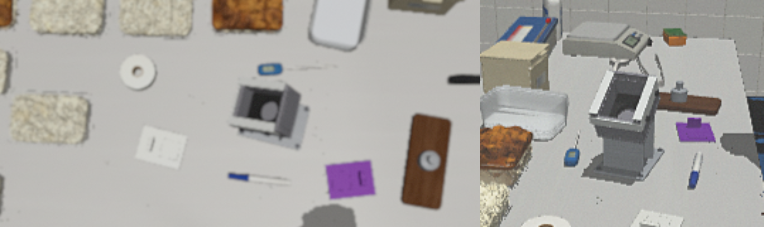

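The weight is upright on the board (429,160), the lid is flat on bare table (161,147), and the other things look unmoved.

```bash
python3 -c "
from bench import bot
print(bot.sign_off())"
```

```text
the job is handed in; nothing more can be done
None
```

I handed the job in at about 34 s: the check weight stands upright near the middle of the wooden board, the lid lies flat, fin up, on the bare table between the case and the rice box, and the other things look unmoved in the last pictures.

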